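# Seat a net-marker light and take off its cap, whichever hand the thread

### The arm

A 6-joint arm with a two-finger parallel gripper is mounted at the origin on the work surface. World frame = base frame: x ahead of the robot, y to its left, z up, the work surface at z = 0. Lengths are in mm, angles in rad, forces in N, time in s.
With the tool pointing down it reaches from about 350 to 975 mm from the base axis. Payload 7.1 kg.
Tool frame: the origin (TCP) lies at the very end of the fingers, on their centre line; the grasp point (between the pads) lies ctrl.hold_point_z behind it (ctrl.hold_point_z is the distance from the TCP to the grasp point, in mm); z points along the fingers, y is the line along which they close (so a half turn about z gives the same grasp; the last joint's range is limited). The gripper opens to 88 mm and grips with 3 to 60 N. Pads are 20 mm wide; open, the fingers measure 115 mm over their backs; the gripper's body (75 mm by 178 mm) begins 61 mm behind the grasp point.
Start: joints at [-0.019, 0.423, 1.63, -0, 1.089, -0.019], TCP at [624.984, 0.026, 222.675] pointing down, gripper open.
Joint ranges: [-3, 3], [-0.9, 2.11], [0.09, 2.58], [-1.31, 4.45], [0.11, 2.69], [-2.54, 2.54]. Speed limits (rad/s): [2.39, 2.39, 3.01, 3.14, 3.14, 3.14].

### API

Orientations are given as a rotation vector (axis times angle).
In Python, from workcell import ctrl gives the robot as it stands. The module is installed in compiled form; this text tells all that it offers.
- The arm moves only by the shell command python3 -m creep 'ROWS'. ROWS is JSON, a list of rows, each an object with "translation": the shift along the tool's x, y, z in mm, a list of three; "angular": the turn, a rotation vector about the tool's x, y, z in rad, a list of three; "jaw": the opening, from 0 (shut) to 1 (fully open). A call has exactly 8 rows; each row is the pose to reach, as a shift and turn from the pose commanded when the call began, along the tool's axes at that moment; what a row does not reach only later rows make up. A row lasts 1/8 s, in which the tool goes at most 62.5 mm and 10.7 degrees, less where a joint would pass 70% of its speed; a pose out of reach is approached as far as the arm can. A call with a gripper value outside its range is refused whole. The fingers move at their own pace and stop on an object; the grip force is fixed at half the most. Time passes only in rows, so rows that repeat a pose let the fingers close, or fill a call up. It gives the time, the measured TCP pose, the force, the opening and the grip force at its end, in the units of the state.
- ctrl.get_obs(): the state, without advancing time (a new reading comes with each control period).
- ctrl.get_image(name): name is "scene" or "side" or "wrist"; returns the picture (420x560x3 uint8, red, green, blue); there is no depth.
- ctrl.camera_info(name): a dict with "camera_matrix" (3x3 intrinsics, pixels), "distortion" ([k1, k2, p1, p2, k3] as OpenCV has them; the pictures are not rectified), "world_from_camera" (4x4, takes a point from camera to world coordinates). Camera axes: x right, y up, looking along -z (the intrinsics and any distortion apply to the point x, -y, -z); pixel columns grow to the right and rows downward; lengths in mm; the calibration is good to about 2 mm. A picture is of the moment at which its call begins: read the wrist's pose just before it. camera_info takes no time and is no camera call; for the wrist camera it gives the pose at the moment of the call.
- ctrl.close_job(): hands the job in; it is judged then, once.
Trained networks look in the newest picture that a camera, given by its name, has taken for a name from the list of things; names that differ only in an ending like _2 or _b are one class to them, and where a whole thing is asked for, a point or a joint stands for the part that bears it (a point fixed in the world has none). Each returns a list of dicts, best first, with "score" (0 to 1); they miss things now and then, are a little off and sometimes report something else, mostly with a low value. They report only what shows in the picture. A call takes as long as a camera call. They do not tell look-alikes from the thing itself.
- ctrl.look_for(camera, label): "rect" ([left, top, right, bottom] in pixels, round what is visible of it).
The state is a dict: "t": time; "qpos": joint angles; "qvel": joint speeds; "joint_torque": joint torques, N m; "ee_pos": TCP position; "orientation": TCP orientation; "ft_force": force on the tool from outside, world axes, zero at the start; "moment": the same for the moment, N m; "width": finger opening in mm; "grasp_force": force on a finger pad.
Only numpy, scipy, OpenCV 4.12 (cv2) and the standard library are available. Lean on these libraries where they do the work, as an engineer would, in place of code of your own. Each camera call takes 0.05 s, during which the arm holds its last target. There are 200 camera calls.

### The job

From the white carrying tote take the orange marker light in the front hole, the one nearer the robot, and seat it upright and fully home in the square socket of the service block, its cap still on. Then unscrew its black cap and lift it straight off; nothing tells whether the thread is right- or left-handed, so try it one way and, if it stands solid, the other. Finish still holding the cap in the gripper, in the air at least 5 cm above where it sat, the light staying seated in the block; leave the other light with its cap, and all the other things on the bench, as they are.

Things in the scene. Friction and masses are not known exactly. Their poses are not given: they have to be found in the camera images.
- tote: white board carrying tote 240 x 240 mm, 76 mm high, fixed. Origin under its centre, z up, x from front to rear. A deck 60 mm high has two round 49 mm holes at (-50, -46.5) mm (front, nearer the robot) and (50, -46.5) mm (rear); the lights stand there on their collars and can spin. A carrying bar runs along x at y = 25 mm, its posts' tops 138 mm high; behind it a well with cells
- socket (a point): centre of the mouth of the service block's square socket: 34 mm wide, 40 mm deep, its mouth countersunk to 40 mm, sides along this frame's x and y, z up, in the top (62 mm high) of a beech block 100 x 100 mm. A light is home when its collar lies on the block's top; its square tail fits in any of four quarter turns and then turns no more than some 8 degrees either way
- service_block: the beech service block on its ply base 200 x 160 x 12 mm, fixed to the bench; origin under the centre of the base, the socket at (-40, 0) mm in this frame; z up
- light_a_mid (a point): a point on the axis of an orange marker light, 70 mm above its tail's end, 38 mm above its collar's underside, about half-way up; z up the light, x and y square to the flats of its tail. One light stands in the tote's front hole, one in the rear; which name is in front varies. The square tail is 30 mm wide, 32 mm long below the collar
- light_b_mid (a point): the same point of the second light, which looks the same and has the same sizes and axes
- cap_a_mid (a point): centre of light_a's black ribbed screw cap, half-way up: 42 mm across, 40 mm tall, with a round gripping band 22 to 36 mm above its rim; z up. When on, 60 mm above the light's point, screwed hand-tight. The light may be carried by it. Hand of the thread unknown: one of the two lights has a right-hand, the other a left-hand thread. It must rise 22 mm to clear the neck
- cap_b_mid (a point): centre of light_b's black screw cap, half-way up; same sizes and behaviour as light_a's, but of the opposite thread hand
- cap_a: the cap of light_a; origin at its rim's centre, 20 mm under its centre; a white line down the side at +x. Its coarse thread is free after a sixth of a turn the right way (it takes under 0.3 N m); 75 to 100 degrees from shut lets it lift straight off (past 140 degrees it meets the next start). The wrong way it stands solid on a stop at once
- cap_b: the cap of light_b; origin at its rim's centre; a white line down the side at +x; as cap_a, but of the opposite thread hand
- light_a: light_a, 0.2 to 0.35 kg, 150 mm tall with its cap; origin under its tail's end. From below: square tail 32 mm long (its last 6 mm step in to 25 mm), round collar 66 mm across and 8 mm thick, tube 54 mm across with a white band, narrowing to 42 mm under the cap; under the cap a neck 28 mm across
- light_b: light_b, as light_a; origin under its tail's end
- cell_1: battery cell 33 mm across, 58 mm tall, standing in the tote's well; origin under it. Loose; to be left alone.
- cell_2: a second such battery cell in the well; origin under it. Loose; to be left alone.
- grease_tin: low blue and steel grease tin 50 mm across, 28 mm tall, on the ply base behind the block; origin under it. Loose; to be left alone.
- mug: blue mug 80 mm across, 85 mm tall; origin under it. Loose; to be left alone.
- screwdriver: red screwdriver 200 mm long, lying along its x; origin under its middle. Loose; to be left alone.
- spanner: steel spanner 180 mm long, 38 mm wide, lying along its x; origin under its middle. Loose; to be left alone.
- net_float: cork net float 90 mm across, 90 mm tall; origin under it. Loose; to be left alone.
Mind the look-alikes: they are no part of the job. What is shaped like the light_a but green or turquoise is not meant.

How it is judged:
By the outcome, as a careful person would: the job done as asked, in the order asked, and still so for the second after the job is handed in, while the arm keeps its last pose, push and grip.
It also fails if it takes over 48 s, if anything falls off the work surface, if the arm or the gripper's body presses on something with over 40 N, if the wrist force passes 120 N, or if a joint passes its speed limit or range.

## Working session

There is one attempt and no reset: what is moved stays moved. The work goes in short steps, Python scripts to look and compute and a shell command to move; the robot and the scene stay as the last step left them, time stands still between calls to the robot, and variables do not carry over. Pictures are saved under pics/ and viewed, at most 12 in all, crops included, and the job is handed in when it is done.

```bash
mkdir -p pics; cat > h.py <<'E'
import numpy as np, cv2
from workcell import ctrl
def snap(cam,name=None):
    ci=ctrl.camera_info(cam); im=ctrl.get_image(cam)
    if name: cv2.imwrite('pics/'+name+'.png',im[...,::-1])
    return im,ci
def proj(ci,P):
    T=np.linalg.inv(np.array(ci['world_from_camera'])); p=np.atleast_2d(P)@T[:3,:3].T+T[:3,3]
    p=p*[1,-1,-1]
    return cv2.projectPoints(p.astype(float),np.zeros(3),np.zeros(3),np.array(ci['camera_matrix'],float),np.array(ci['distortion'],float))[0][:,0]
def ray(ci,uv):
    n=cv2.undistortPoints(np.array([[uv]],float),np.array(ci['camera_matrix'],float),np.array(ci['distortion'],float))[0,0]
    T=np.array(ci['world_from_camera']); return T[:3,3],T[:3,:3]@np.array([n[0],-n[1],-1])
def atz(ci,uv,z):
    o,d=ray(ci,uv); return o+d*(z-o[2])/d[2]
E
python3 - <<'E'
from h import *
o=ctrl.get_obs(); print(o['t'],o['ee_pos'],o['orientation'],o['width'],ctrl.hold_point_z)
a=[]
for c in ['scene','side','wrist']:
    im,ci=snap(c,c+'0'); print(c,np.round(ci['world_from_camera'],2).tolist())
    for l in ['tote','socket','light_a','cap_a','service_block']:
        print(c,l,[(np.round(d['rect']).tolist(),round(d['score'],2)) for d in ctrl.look_for(c,l)][:4])
E
```

```text
0.0 [6.24448767e+02 4.58664438e-02 2.21913440e+02] [-2.22059976e+00 -2.22072323e+00  1.66761070e-03] 87.71527589333182 18.700000000000003
scene [[0.71, -0.61, 0.35, 1021.51], [0.71, 0.62, -0.35, -499.58], [-0.01, 0.5, 0.87, 1363.02], [0.0, 0.0, 0.0, 1.0]]
scene tote [([277.0, 158.0, 387.0, 249.0], 0.95)]
scene socket [([198.0, 258.0, 283.0, 339.0], 0.78)]
scene light_a [([261.0, 150.0, 278.0, 184.0], 0.77), ([246.0, 198.0, 265.0, 231.0], 0.58), ([324.0, 203.0, 342.0, 218.0], 0.47), ([275.0, 159.0, 384.0, 249.0], 0.35)]
scene cap_a [([329.0, 185.0, 344.0, 203.0], 0.74)]
scene service_block [([198.0, 257.0, 282.0, 339.0], 0.88)]
side [[-1.0, 0.0, -0.01, 463.04], [-0.01, -0.64, 0.77, 1043.92], [-0.0, 0.77, 0.64, 995.34], [0.0, 0.0, 0.0, 1.0]]
side tote [([204.0, 240.0, 308.0, 335.0], 0.95), ([266.0, 245.0, 292.0, 274.0], 0.31)]
side socket [([226.0, 169.0, 292.0, 213.0], 0.76)]
side light_a [([293.0, 201.0, 310.0, 240.0], 0.87), ([321.0, 236.0, 352.0, 281.0], 0.68), ([225.0, 248.0, 255.0, 273.0], 0.54)]
side cap_a [([270.0, 228.0, 286.0, 246.0], 0.89), ([229.0, 226.0, 245.0, 246.0], 0.71), ([233.0, 185.0, 247.0, 203.0], 0.67)]
side service_block [([225.0, 167.0, 292.0, 215.0], 0.86)]
wrist [[1.0, -0.0, 0.0, 626.58], [0.0, 0.96, 0.29, 80.68], [-0.0, -0.29, 0.96, 384.33], [0.0, 0.0, 0.0, 1.0]]
wrist tote [([45.0, 0.0, 332.0, 126.0], 0.79)]
wrist socket [([159.0, 279.0, 325.0, 417.0], 0.76)]
wrist light_a [([0.0, 33.0, 29.0, 101.0], 0.91), ([79.0, 1.0, 172.0, 76.0], 0.76), ([208.0, 0.0, 287.0, 74.0], 0.74)]
wrist cap_a [([188.0, 1.0, 265.0, 42.0], 0.84), ([10.0, 1.0, 114.0, 47.0], 0.65)]
wrist service_block [([159.0, 279.0, 324.0, 418.0], 0.9)]
```

```bash
python3 - <<'E'
import cv2,numpy as np
a=cv2.imread('pics/scene0.png')[130:350,170:410]; b=cv2.imread('pics/side0.png')[150:350,190:370]
a=cv2.resize(a,None,fx=2,fy=2);b=cv2.resize(b,(360,400))
h=max(len(a),len(b)); f=lambda i:cv2.copyMakeBorder(i,0,h-len(i),0,0,0)
cv2.imwrite('pics/c1.png',np.hstack([f(a),f(b)])[:, :800])
E
```

```text
(no output)
```

View pics/wrist0.png

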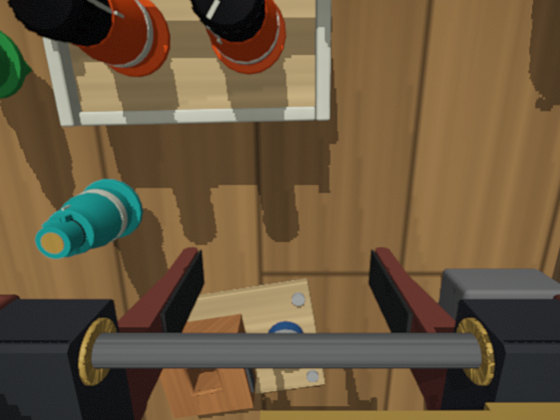

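View pics/side0.png

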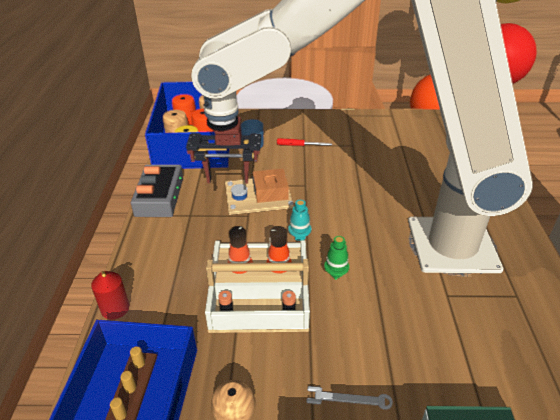

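View pics/c1.png

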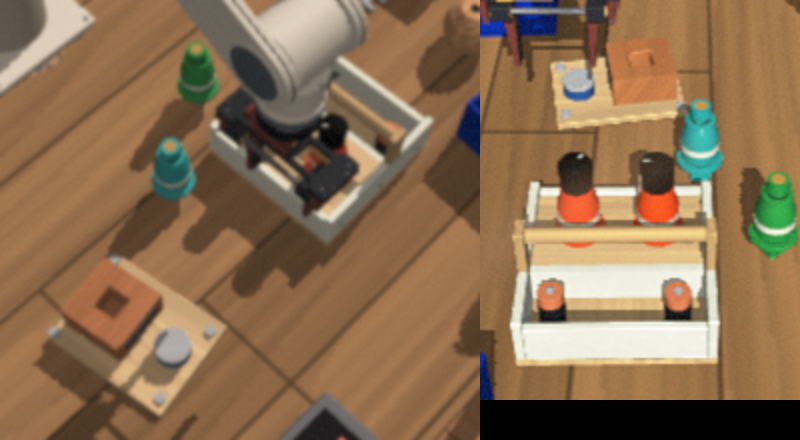

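Two orange lights stand in the tote: side (278,240) and side (238,240). The side camera's right is −x, so the one at (278,240) is the front light, nearer the robot. The turquoise (300,220) and green (337,258) look-alikes stand outside the tote. The socket is at about scene (227,282) and side (271,180).

```bash
python3 - <<'E'
from h import *
sc=ctrl.camera_info('scene'); sd=ctrl.camera_info('side'); w=ctrl.camera_info('wrist')
r=lambda x:np.round(x,1).tolist()
print('socket scene',r(atz(sc,(227.3,282),62)),'side',r(atz(sd,(271,180),58)))
for p in [(226.5,260),(250.5,278.5),(229,306.5),(202,283)]: print(' blk corner',r(atz(sc,p,62)))
print('front cap side',r(atz(sd,(278,237),158)),'rear',r(atz(sd,(237.5,236),158)))
# tote front-left corners in wrist (top rim z76)
print('tote wrist',r(atz(w,(65,124),76)),r(atz(w,(329,119),76)))
print('turq',r(atz(sc,(256.5,228),5)), r(atz(w,(125,205),10)))
# collar bottoms wrist z 64
print('collar front edge wrist',r(atz(w,(142,76),62)),r(atz(w,(245,73),62)))
for n in ['tote','cell_1']:pass
E
```

```text
socket scene [534.4, -226.7, 62.0] side [523.4, -225.4, 58.0]
 blk corner [483.5, -183.5, 62.0]
 blk corner [572.0, -174.4, 62.0]
 blk corner [590.2, -271.4, 62.0]
 blk corner [487.3, -278.4, 62.0]
front cap side [492.3, 143.9, 158.0] rear [591.6, 141.0, 158.0]
tote wrist [430.0, 66.6, 76.0] [664.2, 70.8, 76.0]
turq [445.2, -33.7, 5.0] [440.0, -27.3, 10.0]
collar front edge wrist [497.8, 107.4, 62.0] [589.8, 109.9, 62.0]
```

```bash
python3 -m creep '[{"translation":[45,-40,0],"angular":[0,0,0],"jaw":1},{"translation":[90,-80,0],"angular":[0,0,0],"jaw":1},{"translation":[130,-120,0],"angular":[0,0,0],"jaw":1},{"translation":[143,-132,0],"angular":[0,0,0],"jaw":1},{"translation":[143,-132,0],"angular":[0,0,0],"jaw":1},{"translation":[143,-132,0],"angular":[0,0,0],"jaw":1},{"translation":[143,-132,0],"angular":[0,0,0],"jaw":1},{"translation":[143,-132,0],"angular":[0,0,0],"jaw":1}]'
python3 - <<'E'
from h import *
im,ci=snap('wrist','w1'); o=ctrl.get_obs(); print(o['ee_pos'],o['qpos'])
for l in ['cap_a','light_a']:print(l,[(np.round(d['rect']).tolist(),round(d['score'],2)) for d in ctrl.look_for('wrist',l)][:4])
print(proj(ci,[[493,143,178],[591,141,178],[493,143,138]]).round(),np.round(ci['world_from_camera'],2).tolist())
im,ci=snap('scene','s1'); cv2.imwrite('pics/s1c.png',cv2.resize(im[160:360,170:410,::-1],None,fx=3,fy=3))
E
```

```text
t: 1.9
ee_pos: [493.5, 142.4, 222.5]
orientation: [-2.223, -2.22, 0.0]
ft_force: [0.5, -0.1, -0.8]
width: 87.6
grasp_force: 0.0
[493.41217465 142.45486302 222.50865694] [ 2.57927873e-01  2.60150199e-01  1.87380289e+00 -6.03774224e-05
  1.00783727e+00  2.59008913e-01]
cap_a [([386.0, 193.0, 465.0, 261.0], 0.9), ([256.0, 197.0, 317.0, 265.0], 0.7)]
light_a [([252.0, 160.0, 318.0, 218.0], 0.96), ([356.0, 161.0, 431.0, 236.0], 0.86), ([211.0, 296.0, 269.0, 399.0], 0.8), ([76.0, 177.0, 174.0, 254.0], 0.56)]
[[283. 235.]
 [433. 238.]
 [284. 216.]] [[1.0, 0.0, 0.0, 495.28], [-0.0, 0.96, 0.29, 223.01], [-0.0, -0.29, 0.96, 384.15], [0.0, 0.0, 0.0, 1.0]]
```

View pics/w1.png

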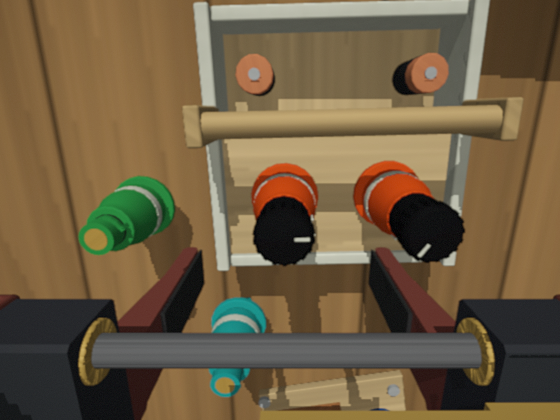

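```bash
python3 - <<'E'
import cv2
a=cv2.imread('pics/w1.png')[150:280,235:355]; b=cv2.imread('pics/s1c.png')
import numpy as np
a=cv2.resize(a,(400,433),interpolation=cv2.INTER_CUBIC); b=cv2.resize(cv2.imread('pics/scene0.png')[250:345,195:290],(400,433),interpolation=cv2.INTER_CUBIC)
cv2.imwrite('pics/c2.png',np.hstack([a,b]))
E
```

```text
(no output)
```

View pics/c2.png

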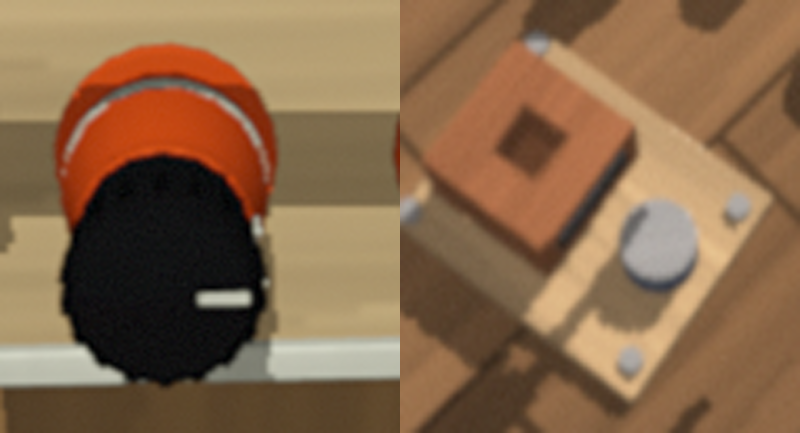

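```bash
python3 - <<'E'
from h import *
ci=ctrl.camera_info('wrist'); t=np.linspace(0,2*np.pi,90)
def ext(x,y,z,r):
    p=proj(ci,np.c_[x+r*np.cos(t),y+r*np.sin(t),0*t+z]); return np.round([p[:,0].min(),p[:,1].min(),p[:,0].max(),p[:,1].max()],1)
for y in (140,142,144): print(y,'collar',ext(494,y,68,33),'captop',ext(494,y,178,21),'r19',ext(494,y,178,19),'line',proj(ci,[[494+10,y,178],[494+21,y,178]]).round(1).tolist())
print('meas collar top 163.2, cols 251.8 318.2; cap cols 254.2 314.5 bottom 265; line row 239.5 cols 293.5-310.6')
c=cv2.imread('pics/scene0.png')
sc=ctrl.camera_info('scene'); k=4.21
q=[(525,40),(636,130),(545,262),(428,155)]; h=[(525,104),(568,138),(540,176),(498,143)]
for s,n,z in ((q,'top',62),(h,'hole',62)):
    P=np.array([atz(sc,((u-400)/k+195,v/(433/95)+250),z) for u,v in s]); print(n,P.round(1).tolist(),P.mean(0).round(1)); 
    d1=P[1]-P[0];d2=P[2]-P[3];d3=P[1]-P[2];d4=P[0]-P[3]
    print(np.degrees([np.arctan2(d[1],d[0]) for d in (d1,d2,d3,d4)]).round(1),[np.linalg.norm(d).round(1) for d in (d1,d2,d3,d4)])
E
```

```text
140 collar [251.6 163.4 319.7 229.4] captop [253.3 209.5 317.2 269. ] r19 [256.4 212.5 314.2 266.3] line [[300.5, 240.1], [317.2, 240.1]]
142 collar [251.5 161.3 319.8 227.5] captop [253.2 206.5 317.3 266.3] r19 [256.3 209.5 314.3 263.6] line [[300.5, 237.2], [317.3, 237.2]]
144 collar [251.5 159.1 319.8 225.6] captop [253.1 203.5 317.4 263.6] r19 [256.2 206.5 314.3 260.9] line [[300.6, 234.4], [317.4, 234.4]]
meas collar top 163.2, cols 251.8 318.2; cap cols 254.2 314.5 bottom 265; line row 239.5 cols 293.5-310.6
top [[477.1, -184.6, 62.0], [573.1, -173.3, 62.0], [593.1, -272.4, 62.0], [488.9, -281.0, 62.0]] [ 533.  -227.8   62. ]
[  6.7   4.7 101.4  97. ] [np.float64(96.7), np.float64(104.5), np.float64(101.1), np.float64(97.2)]
hole [[509.0, -213.4, 62.0], [545.5, -208.4, 62.0], [550.7, -238.0, 62.0], [515.5, -243.2, 62.0]] [ 530.1 -225.7   62. ]
[  7.8   8.3 100.  102.3] [np.float64(36.8), np.float64(35.6), np.float64(30.1), np.float64(30.5)]
```

The white-line cap at wrist (285,238) belongs to the front orange light, at world (493,140.5). This is the left of the pair, nearer the robot, so it is the one meant.

```bash
python3 -m creep '[{"translation":[-2,0,40],"angular":[0,0,0],"jaw":1},{"translation":[-2,0,74],"angular":[0,0,0],"jaw":1},{"translation":[-2,0,74],"angular":[0,0,0],"jaw":1},{"translation":[-2,0,74],"angular":[0,0,0],"jaw":0},{"translation":[-2,0,74],"angular":[0,0,0],"jaw":0},{"translation":[-2,0,74],"angular":[0,0,0],"jaw":0},{"translation":[-2,0,74],"angular":[0,0,0],"jaw":0},{"translation":[-2,0,74],"angular":[0,0,0],"jaw":0}]'
```

```text
t: 3.1
ee_pos: [492.9, 141.0, 148.9]
orientation: [-2.221, -2.221, 0.0]
ft_force: [-3.0, -0.4, 1.7]
width: 42.3
grasp_force: 30.1
```

```bash
python3 -m creep '[{"translation":[0,0,-40],"angular":[0,0,0],"jaw":0},{"translation":[0,0,-90],"angular":[0,0,0],"jaw":0},{"translation":[0,0,-140],"angular":[0,0,0],"jaw":0},{"translation":[0,0,-190],"angular":[0,0,0],"jaw":0},{"translation":[0,0,-240],"angular":[0,0,0],"jaw":0},{"translation":[0,0,-290],"angular":[0,0,0],"jaw":0},{"translation":[0,0,-320],"angular":[0,0,0],"jaw":0},{"translation":[0,0,-320],"angular":[0,0,0],"jaw":0}]'
python3 - <<'E'
from h import *
o=ctrl.get_obs();p=o['ee_pos'];print(p,o['t'])
a,ci=snap('side','sd2');b,_=snap('wrist','w2')
u=proj(ci,[[p[0],p[1],p[2]-110]])[0];print(u)
x,y=int(u[0]),int(u[1]);A=cv2.resize(a[y-30:y+30,x-20:x+20],(400,600),interpolation=cv2.INTER_CUBIC)
B=cv2.resize(b[140:280,235:330],(400,600))
cv2.imwrite('pics/c3.png',np.hstack([A,B])[...,::-1])
E
```

```text
t: 4.1
ee_pos: [493.5, 141.2, 470.2]
orientation: [2.22, 2.22, 0.005]
ft_force: [-0.5, 0.6, -4.2]
width: 41.9
grasp_force: 30.0
[493.53814262 141.17916884 470.2306872 ] 4.1
[276.36191841 168.4207832 ]
```

View pics/c3.png

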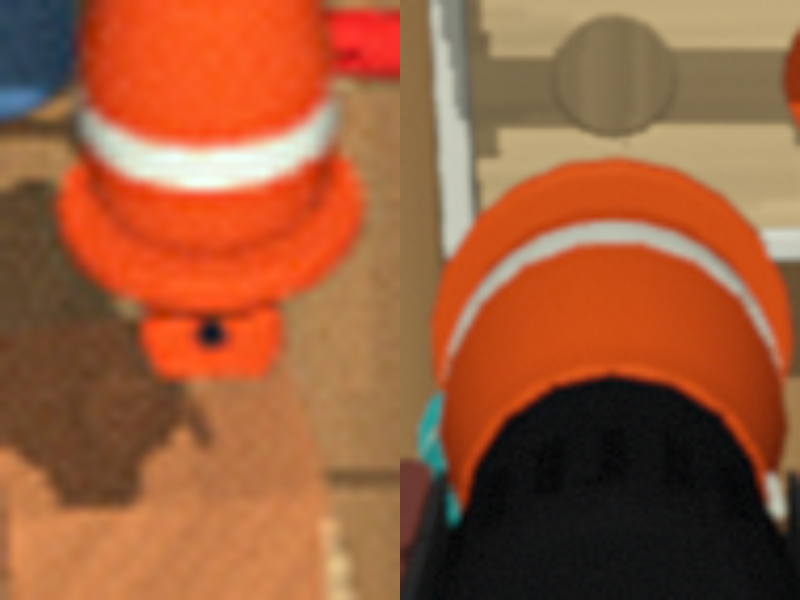

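The side crop shows the tail face-on (edges 142–280, its dot centred at 211), so the light's yaw is about 0, in line with the cap's white line. Now over to the block, stopping short so the socket stays visible.

```bash
python3 -m creep '[{"translation":[-45,5,20],"angular":[0,0,0],"jaw":0},{"translation":[-100,10,45],"angular":[0,0,0],"jaw":0},{"translation":[-155,15,70],"angular":[0,0,0],"jaw":0},{"translation":[-210,20,100],"angular":[0,0,0],"jaw":0},{"translation":[-265,25,130],"angular":[0,0,0],"jaw":0},{"translation":[-320,30,160],"angular":[0,0,0],"jaw":0},{"translation":[-375,35,190],"angular":[0,0,0],"jaw":0},{"translation":[-420,38,200],"angular":[0,0,0],"jaw":0}]'
python3 -m creep '[{"translation":[-20,0,8],"angular":[0,0,0],"jaw":0},{"translation":[-20,0,8],"angular":[0,0,0],"jaw":0},{"translation":[-20,0,8],"angular":[0,0,0],"jaw":0},{"translation":[-20,0,8],"angular":[0,0,0],"jaw":0},{"translation":[-20,0,8],"angular":[0,0,0],"jaw":0},{"translation":[-20,0,8],"angular":[0,0,0],"jaw":0},{"translation":[-20,0,8],"angular":[0,0,0],"jaw":0},{"translation":[-20,0,8],"angular":[0,0,0],"jaw":0}]'
python3 - <<'E'
from h import *
o=ctrl.get_obs();p=o['ee_pos'];print(p,o['t'],o['qpos'])
a,ci=snap('wrist','w3')
print(proj(ci,[[532,-227,62],[500,-180,62]]))
np.save('ci3.npy',ci,allow_pickle=True)
E
```

```text
t: 5.2
ee_pos: [528.4, -279.8, 263.7]
orientation: [-2.217, -2.215, 0.003]
ft_force: [0.3, 1.2, -2.6]
width: 41.5
grasp_force: 30.0
t: 6.2
ee_pos: [531.0, -298.9, 260.7]
orientation: [2.221, 2.221, -0.0]
ft_force: [-0.7, -0.3, -3.5]
width: 41.9
grasp_force: 30.0
[ 530.97228563 -298.94649399  260.69796085] 6.2 [-5.32310201e-01  3.60126364e-01  1.63200589e+00 -5.25621059e-06
  1.14946156e+00 -5.32332073e-01]
[[285.84663979 116.16067774]
 [253.48379951  66.83154679]]
```

View pics/w3.png

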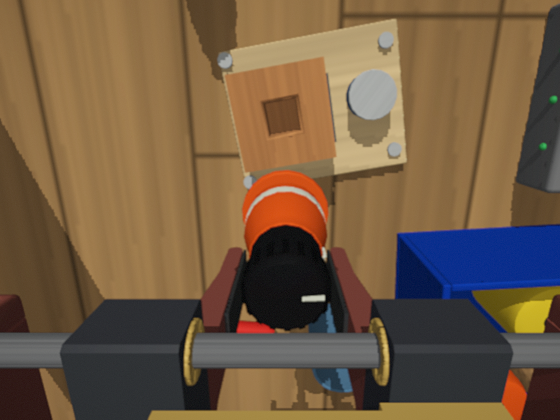

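```bash
python3 - <<'E'
from h import *
ci=np.load('ci3.npy',allow_pickle=True).item(); im=cv2.imread('pics/w3.png')
P=np.array([atz(ci,q,62) for q in [(226,78),(322,58),(335,157),(244,176)]]);print(P.round(1).tolist(),P.mean(0))
# rectified ortho at z=62: 5px/mm, x 470..590, y -160..-290
W,H=600,600; X,Y=np.meshgrid(470+np.arange(W)/5,-165-np.arange(H)/5)
uv=proj(ci,np.c_[X.ravel(),Y.ravel(),0*X.ravel()+62]).reshape(H,W,2).astype(np.float32)
R=cv2.remap(im,uv[...,0],uv[...,1],cv2.INTER_CUBIC)
cv2.imwrite('pics/rect.png',R)
E
```

```text
[[472.3, -190.3, 62.0], [567.5, -172.0, 62.0], [584.4, -268.9, 62.0], [486.7, -289.5, 62.0]] [ 527.69999902 -230.16698858   62.        ]
```

View pics/rect.png

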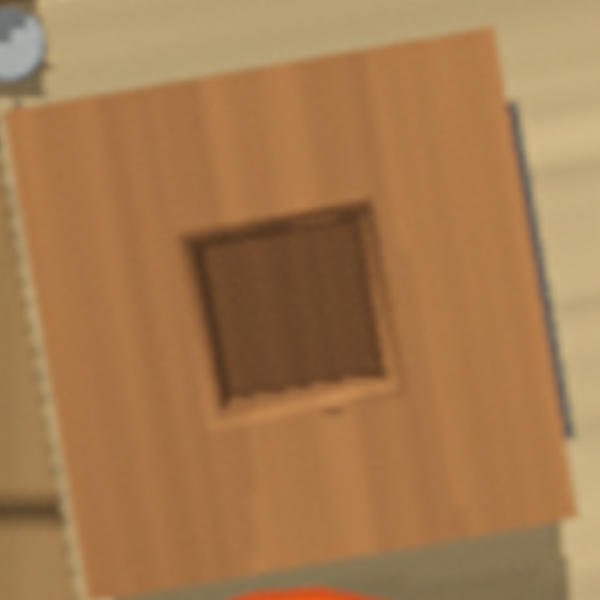

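```bash
python3 - <<'E'
from h import *
ci=np.load('ci3.npy',allow_pickle=True).item(); im=cv2.imread('pics/w3.png')
hsv=cv2.cvtColor(im,cv2.COLOR_BGR2HSV); m=cv2.inRange(hsv,(3,190,110),(13,255,255)); m[:160]=0;m[300:]=0
n,l,s,c=cv2.connectedComponentsWithStats(m); i=1+np.argmax(s[1:,4]); print(s[i])
ys=[(r,np.where(l[r]==i)[0][[0,-1]].tolist()) for r in range(s[i][1],s[i][1]+50,6)];print(ys)
t=np.linspace(0,2*np.pi,180);x,y,z=530.97,-298.95,260.7
for dx,dy in ((0,0),(0,-2),(-1,0)):
    for h in (32,40):
        p=proj(ci,np.c_[x+dx+33*np.cos(t),y+dy+33*np.sin(t),0*t+z-121+h]);print(dx,dy,h,p.min(0).round(1),p.max(0).round(1))
E
```

```text
[ 244  193   83   65 2661]
[(193, [276, 293]), (199, [263, 307]), (205, [256, 315]), (211, [252, 318]), (217, [249, 321]), (223, [246, 324]), (229, [245, 325]), (235, [245, 326]), (241, [246, 325])]
0 0 32 [242.  173.6] [326.6 254.2]
0 0 40 [240.7 175.6] [327.8 258.4]
0 -2 32 [242.1 176.2] [326.5 256.4]
0 -2 40 [240.8 178.3] [327.7 260.7]
-1 0 32 [240.7 173.6] [325.3 254.2]
-1 0 40 [239.4 175.6] [326.5 258.4]
```

```bash
python3 - <<'E'
from h import *
im=cv2.imread('pics/w3.png')
hsv=cv2.cvtColor(im,cv2.COLOR_BGR2HSV).astype(int)
for r in range(166,178): print(r,im[r,285].tolist(),end=' ')
print()
for r in (205,211,217):
    s=(hsv[r,:,1]>195)&((hsv[r,:,0]<13)); w=np.where(s)[0]; w=w[(w>225)&(w<345)]; print(r,w[[0,-1]],im[r,238:250,2::-1].tolist() if r==211 else '')
E
```

```text
166 [82, 118, 145] 167 [83, 117, 134] 168 [83, 116, 129] 169 [81, 113, 147] 170 [52, 91, 190] 171 [25, 80, 212] 172 [26, 89, 223] 173 [27, 90, 221] 174 [24, 82, 212] 175 [27, 80, 209] 176 [19, 77, 208] 177 [24, 78, 209] 
205 [243 327] 
211 [243 327] [[163, 127, 79], [164, 129, 81], [162, 129, 81], [163, 120, 73], [183, 97, 52], [204, 79, 27], [207, 76, 16], [208, 75, 19], [207, 75, 23], [200, 102, 71], [189, 153, 134], [183, 175, 158]]
217 [243 326]
```

```bash
python3 - <<'E'
from h import *
ci3=np.load('ci3.npy',allow_pickle=True).item()
for f,p in (('w2',(493.5,141.2,470.2)),('w3',(530.97,-298.95,260.7))):
    im=cv2.imread(f'pics/{f}.png'); T=np.array(ci3['world_from_camera']).copy(); T[:3,3]+=np.array(p)-[530.97,-298.95,260.7]; ci=dict(ci3,world_from_camera=T)
    hsv=cv2.cvtColor(im,cv2.COLOR_BGR2HSV).astype(int)
    col=hsv[160:190,285]; top=160+np.where((col[:,1]>195)&(col[:,0]<13))[0][0]
    wh=(hsv[280:330,290:345,1]<60)&(hsv[280:330,290:345,2]>150); r,c=np.where(wh); print(f,'collar',top,'line rows',r.mean()+280,'cols',c.min()+290,c.max()+290, 'slope',np.polyfit(c,r,1)[0])
    p=np.array(p)
    print(' pred line dy0,+2',proj(ci,[p+[8,0,29],p+[19,0,29],p+[8,2,29],p+[19,2,29]]).round(1).tolist())
    tc=np.linspace(0,2*np.pi,90)
    q=lambda dy,z:proj(ci,p+np.c_[33*np.cos(tc),33*np.sin(tc)+dy,0*tc+z])[:,1].min().round(1)
    print(' pred top',q(0,-89),q(2,-89),q(0,-81))
E
```

```text
w2 collar 178 line rows 297.929203539823 cols 302 324 slope -0.036786829192979494
 pred line dy0,+2 [[300.7, 296.4], [325.3, 296.4], [300.7, 292.4], [325.5, 292.4]]
 pred top 173.6 171.0 175.6
w3 collar 171 line rows 298.03636363636366 cols 302 324 slope -0.0394935200123894
 pred line dy0,+2 [[300.7, 296.4], [325.3, 296.4], [300.7, 292.4], [325.5, 292.4]]
 pred top 173.6 171.0 175.6
```

```bash
python3 -m creep '[{"translation":[35,-1,0],"angular":[0,0,-0.07],"jaw":0},{"translation":[60,-2.5,0],"angular":[0,0,-0.14],"jaw":0},{"translation":[69,-2.5,0],"angular":[0,0,-0.14],"jaw":0},{"translation":[69,-2.5,35],"angular":[0,0,-0.14],"jaw":0},{"translation":[69,-2.5,60],"angular":[0,0,-0.14],"jaw":0},{"translation":[69,-2.5,64],"angular":[0,0,-0.14],"jaw":0},{"translation":[69,-2.5,64],"angular":[0,0,-0.14],"jaw":0},{"translation":[69,-2.5,64],"angular":[0,0,-0.14],"jaw":0}]'
python3 - <<'E'
from h import *
o=ctrl.get_obs();print(o['moment'])
a,ci=snap('wrist','w4');b,cs=snap('side','sd4');c,cc=snap('scene','sc4')
p=o['ee_pos']
A=cv2.resize(a[120:300,190:380],(400,380),interpolation=cv2.INTER_CUBIC)
u=proj(cs,[[p[0],p[1],p[2]-110]])[0].astype(int)
B=cv2.resize(b[u[1]-25:u[1]+25,u[0]-26:u[0]+26],(400,380),interpolation=cv2.INTER_CUBIC)
cv2.imwrite('pics/c4.png',np.hstack([A,B])[...,::-1])
hsv=cv2.cvtColor(a[...,::-1].copy(),cv2.COLOR_BGR2HSV).astype(int); col=hsv[150:200,285]; print(150+np.where((col[:,1]>195)&(col[:,0]<13))[0][0])
E
```

```text
t: 7.25
ee_pos: [529.3, -230.5, 197.9]
orientation: [2.06, 2.369, 0.001]
ft_force: [0.0, -1.0, -4.1]
width: 41.6
grasp_force: 30.0
[0.02429879 0.01324253 0.0158257 ]
173
```

View pics/c4.png

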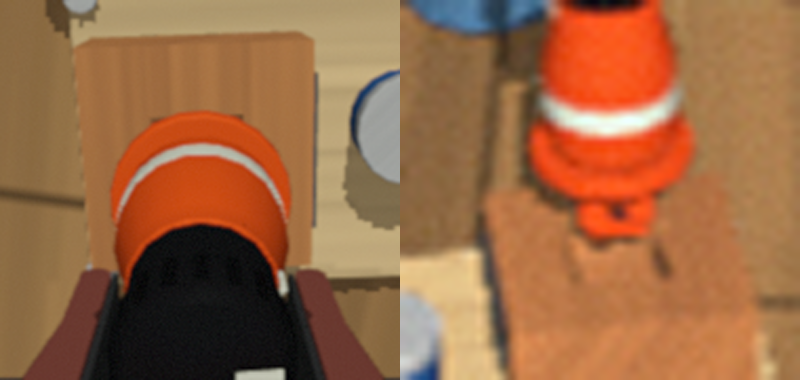

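```bash
python3 -m creep '[{"translation":[2,-0.5,0],"angular":[0,0,0],"jaw":0},{"translation":[2,-0.5,8],"angular":[0,0,0],"jaw":0},{"translation":[2,-0.5,14],"angular":[0,0,0],"jaw":0},{"translation":[2,-0.5,18],"angular":[0,0,0],"jaw":0},{"translation":[2,-0.5,21],"angular":[0,0,0],"jaw":0},{"translation":[2,-0.5,24],"angular":[0,0,0],"jaw":0},{"translation":[2,-0.5,26],"angular":[0,0,0],"jaw":0},{"translation":[2,-0.5,26],"angular":[0,0,0],"jaw":0}]'
```

```text
t: 8.4
ee_pos: [527.7, -228.1, 170.6]
orientation: [-2.061, -2.371, 0.0]
ft_force: [-0.3, -0.3, -3.6]
width: 41.7
grasp_force: 30.0
```

```bash
python3 -m creep '[{"translation":[0,0,4],"angular":[0,0,0],"jaw":0},{"translation":[0,0,8],"angular":[0,0,0],"jaw":0},{"translation":[0,0,12],"angular":[0,0,0],"jaw":0},{"translation":[0,0,15],"angular":[0,0,0],"jaw":0},{"translation":[0,0,17],"angular":[0,0,0],"jaw":0},{"translation":[0,0,18],"angular":[0,0,0],"jaw":0},{"translation":[0,0,19],"angular":[0,0,0],"jaw":0},{"translation":[0,0,19],"angular":[0,0,0],"jaw":0}]'
```

```text
t: 9.4
ee_pos: [527.7, -228.1, 151.7]
orientation: [2.061, 2.371, 0.0]
ft_force: [-0.0, 0.2, -3.1]
width: 41.8
grasp_force: 30.0
```

```bash
python3 -m creep '[{"translation":[0,0,0.5],"angular":[0,0,0],"jaw":0},{"translation":[0,0,1],"angular":[0,0,0],"jaw":0},{"translation":[0,0,1.5],"angular":[0,0,0],"jaw":0},{"translation":[0,0,2],"angular":[0,0,0],"jaw":0},{"translation":[0,0,2],"angular":[0,0,0],"jaw":0},{"translation":[0,0,2],"angular":[0,0,0],"jaw":0},{"translation":[0,0,2],"angular":[0,0,0],"jaw":0},{"translation":[0,0,2],"angular":[0,0,0],"jaw":0}]'
```

```text
t: 10.4
ee_pos: [528.2, -228.1, 151.5]
orientation: [2.06, 2.37, 0.001]
ft_force: [-4.5, 3.2, 13.7]
width: 42.1
grasp_force: 30.0
```

```bash
python3 -m creep '[{"translation":[0,0,-1],"angular":[0,0,0],"jaw":0},{"translation":[0,0,-1],"angular":[0,0,-0.08],"jaw":0},{"translation":[0,0,-1],"angular":[0,0,-0.16],"jaw":0},{"translation":[0,0,-1],"angular":[0,0,-0.24],"jaw":0},{"translation":[0,0,-1],"angular":[0,0,-0.32],"jaw":0},{"translation":[0,0,-1],"angular":[0,0,-0.36],"jaw":0},{"translation":[0,0,-1],"angular":[0,0,-0.36],"jaw":0},{"translation":[0,0,-1],"angular":[0,0,-0.36],"jaw":0}]'
python3 - <<'E'
from h import *
o=ctrl.get_obs();print(np.round(o['moment'],3),o['ft_force'],o['qpos'][5])
a,ci=snap('wrist','w5')
hsv=cv2.cvtColor(a[...,::-1].copy(),cv2.COLOR_BGR2HSV).astype(int)
wh=(hsv[270:330,230:345,1]<60)&(hsv[270:330,230:345,2]>150); r,c=np.where(wh); print('line',r.mean()+270,c.min()+230,c.max()+230,np.polyfit(c,r,1)[0])
E
```

```text
t: 11.4
ee_pos: [527.8, -228.3, 151.4]
orientation: [1.602, 2.702, -0.0]
ft_force: [-3.7, -0.3, 5.5]
width: 41.6
grasp_force: 30.0
[ 0.116  0.434 -0.032] [-3.74140881 -0.34958184  5.52697437] -0.9286158788807608
line 297.76190476190476 302 324 -0.06199364239900965
```

```bash
python3 -m creep '[{"translation":[0,0,0],"angular":[0,0,-0.12],"jaw":0},{"translation":[0,0,0],"angular":[0,0,-0.24],"jaw":0},{"translation":[0,0,0],"angular":[0,0,-0.36],"jaw":0},{"translation":[0,0,0],"angular":[0,0,-0.48],"jaw":0},{"translation":[0,0,0],"angular":[0,0,-0.6],"jaw":0},{"translation":[0,0,0],"angular":[0,0,-0.6],"jaw":0},{"translation":[0,0,0],"angular":[0,0,-0.6],"jaw":0},{"translation":[0,0,0],"angular":[0,0,-0.6],"jaw":0}]'
python3 - <<'E'
from h import *
o=ctrl.get_obs();print(np.round(o['moment'],3),o['ft_force'],o['qpos'])
a,ci=snap('wrist','w6');snap('side','sd6')
hsv=cv2.cvtColor(a[...,::-1].copy(),cv2.COLOR_BGR2HSV).astype(int)
wh=(hsv[270:330,230:345,1]<60)&(hsv[270:330,230:345,2]>150); r,c=np.where(wh); print('line',r.mean()+270,c.min()+230,c.max()+230,np.polyfit(c,r,1)[0])
E
```

```text
t: 12.45
ee_pos: [527.9, -228.3, 151.4]
orientation: [0.732, 3.054, -0.001]
ft_force: [-3.3, 1.1, 5.9]
width: 41.6
grasp_force: 30.0
[0.123 0.374 0.031] [-3.32728337  1.11409628  5.85290402] [-4.28713308e-01  4.42390596e-01  1.79345061e+00 -2.28019185e-04
  9.04950582e-01 -1.52869876e+00]
line 326.17391304347825 305 320 -0.17527140541337127
```

```bash
python3 - <<'E'
import cv2,numpy as np
a=cv2.imread('pics/w6.png')[110:340,180:390]; b=cv2.imread('pics/sd6.png')[130:220,230:310]
cv2.imwrite('pics/c6.png',np.hstack([cv2.resize(a,(400,438)),cv2.resize(b,(389,438),interpolation=cv2.INTER_CUBIC)]))
E
```

View pics/c6.png

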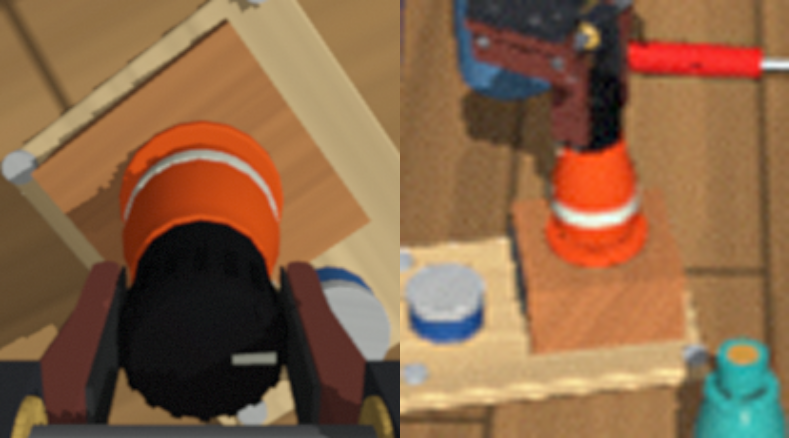

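```bash
python3 -m creep '[{"translation":[0,0,0],"angular":[0,0,-0.12],"jaw":0},{"translation":[0,0,0],"angular":[0,0,-0.24],"jaw":0},{"translation":[0,0,0],"angular":[0,0,-0.36],"jaw":0},{"translation":[0,0,0],"angular":[0,0,-0.48],"jaw":0},{"translation":[0,0,0],"angular":[0,0,-0.6],"jaw":0},{"translation":[0,0,0],"angular":[0,0,-0.6],"jaw":0},{"translation":[0,0,-1],"angular":[0,0,-0.6],"jaw":0},{"translation":[0,0,-2],"angular":[0,0,-0.6],"jaw":0}]'
```

```text
t: 13.55
ee_pos: [527.6, -228.0, 152.5]
orientation: [0.203, -3.135, -0.0]
ft_force: [-0.7, -0.6, -1.2]
width: 42.0
grasp_force: 30.0
```

```bash
python3 -m creep '[{"translation":[0,0,-1],"angular":[0,0,0],"jaw":0},{"translation":[0,0,-2],"angular":[0,0,0],"jaw":0},{"translation":[0,0,-3],"angular":[0,0,0],"jaw":0},{"translation":[0,0,-4],"angular":[0,0,0],"jaw":0},{"translation":[0,0,-5],"angular":[0,0,0],"jaw":0},{"translation":[0,0,-6],"angular":[0,0,0],"jaw":0},{"translation":[0,0,-7],"angular":[0,0,0],"jaw":0},{"translation":[0,0,-8],"angular":[0,0,0],"jaw":0}]'
```

```text
t: 14.55
ee_pos: [527.9, -228.1, 160.8]
orientation: [-0.203, 3.135, -0.0]
ft_force: [0.3, 0.3, -0.5]
width: 41.8
grasp_force: 30.0
```

```bash
python3 -m creep '[{"translation":[0,0,-5],"angular":[0,0,0],"jaw":0},{"translation":[0,0,-10],"angular":[0,0,0],"jaw":0},{"translation":[0,0,-16],"angular":[0,0,0],"jaw":0},{"translation":[0,0,-25],"angular":[0,0,0],"jaw":0},{"translation":[0,0,-45],"angular":[0,0,0],"jaw":0},{"translation":[0,0,-65],"angular":[0,0,0],"jaw":0},{"translation":[0,0,-80],"angular":[0,0,0],"jaw":0},{"translation":[0,0,-80],"angular":[0,0,0],"jaw":0}]'
python3 - <<'E'
from h import *
a,ci=snap('side','sd7');b,_=snap('wrist','w7')
cv2.imwrite('pics/c7.png',np.hstack([cv2.resize(b[40:340,150:420],(394,438)),cv2.resize(a[110:230,215:325],(400,438),interpolation=cv2.INTER_CUBIC)])[...,::-1])
print(ctrl.get_obs()['ft_force'])
E
```

```text
t: 15.55
ee_pos: [528.4, -228.4, 242.1]
orientation: [-0.203, 3.133, -0.002]
ft_force: [0.3, 0.1, -0.9]
width: 41.7
grasp_force: 30.0
[-0.41586882  0.42937495 -0.08990645]
```

View pics/c7.png

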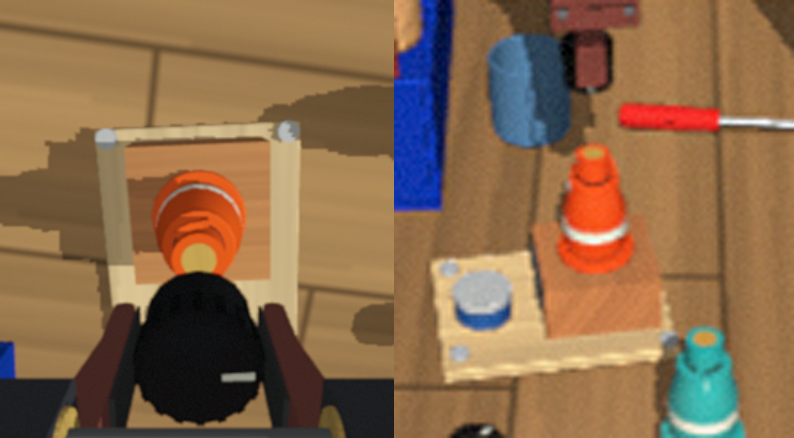

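The light stands seated and upright in the block with its cap off. The cap is held about 90 mm above where it sat, so I'm handing in.

```bash
python3 -c "
from workcell import ctrl; print(ctrl.close_job())"
```

```text
the job is handed in; nothing more can be done
None
```

The front orange light is seated upright in the service block; its cap came off anticlockwise (a right-hand thread) and is held about 90 mm above where it sat; I handed the job in at about 15.7 s, and no verdict came back.

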